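Refit the crank on the hand mill

ROBOT

A 6-joint arm with a two-finger parallel gripper is mounted at the origin on a cart in front of the work surface, level with it; the furniture and walls round the work are solid. World frame = base frame: x ahead of the robot, y to its left, z up, the work surface at z = 0. Lengths are in m, angles in rad, forces in N, time in s.
With the tool pointing down it reaches from about 0.3 to 0.875 m from the base axis. Payload 6.4 kg.
Tool frame: the origin (TCP) lies at the very end of the fingers, on their centre line; the grasp point (between the pads) lies 19 mm behind it (ctrl.grip_point_offset is the z of the grasp point in the tool frame, in m); z points along the fingers, y is the direction in which the jaws open and shut (so a half turn about z gives the same grasp; the last joint's range is limited). The gripper opens to 85 mm and grips with 20 to 120 N. Pads are 22 mm wide; open, the fingers measure 114 mm over their backs; the gripper's body (76 mm by 85 mm) begins 54 mm behind the grasp point. The pads swing forward as they close: fully open they stand 13 mm farther back than shut.
Start: joints at [0.997, 0.181, 1.607, -0, 1.354, -0.206], TCP at [0.207, 0.537, 0.231] pointing down, gripper open.
Joint ranges: [-2.99, 2.99], [-0.89, 2.07], [0.3, 2.58], [-1.14, 4.28], [0, 2.63], [-3.12, 3.12]. Speed limits (rad/s): [2.57, 2.57, 3.01, 3.14, 3.14, 3.14].

INTERFACE

Orientations are given as a unit quaternion [w, x, y, z].
In Python, from bench import status, cams, ctrl gives the robot as it stands.
- The arm moves only by the shell command python3 -m handwheel 'ROWS'. ROWS is JSON, a list of rows, each an object with "grip": the finger opening in cm, from 0 to 8.54; "linear": the shift along the tool's x, y, z in cm, a list of three; "rotation": the turn, a rotation vector about the tool's x, y, z in degrees, a list of three. A call has 1 to 12 rows; each row is the pose to reach, as a shift and turn from the pose commanded when the call began, along the tool's axes at that moment; what a row does not reach only later rows make up. A row lasts 1/12 s, in which the tool goes at most 41.7 mm and 7.16 degrees, less where a joint would pass 70% of its speed; a pose out of reach is approached as far as the arm can. A call with a gripper value outside its range is refused whole. The fingers move at their own pace and stop on an object; the grip force is fixed at half the most. Time passes only in rows, so rows that repeat a pose let the fingers close. It gives the time, the measured TCP pose, the force and the opening at its end, in the units of the state.
- status.get_obs(): the state, without advancing time (a new reading comes with each control period).
- cams.camera(name): name is "scene" or "top" or "wrist"; returns the picture (384x512x3 uint8, red, green, blue); there is no depth.
- cams.camera_info(name): a dict with "fovy" (degrees; the focal length in pixels is half the picture's height over the tangent of half this angle, whatever the lens; pixels are square), "cx", "cy" (the principal point, pixels), "world_from_camera" (4x4, takes a point from camera to world coordinates); the wrist camera has in their place "mount" (4x4, takes a point from camera to tool coordinates, whose origin is the TCP and whose axes are the flange's). Camera axes: x right, y down, z forward; pixel columns grow to the right and rows downward; lengths in m; the calibration is good to about 2 mm. A picture is of the moment at which its call begins: read the wrist's pose just before it. camera_info takes no time and is no camera call.
- ctrl.hand_in(): hands the job in, once; it reports no verdict.
The state is a dict: "time_s": time; "q": joint angles; "dq": joint speeds; "joint_efforts": joint torques, N m; "eef_pos": TCP position; "eef_rot": TCP orientation; "wrist_force": force on the tool from outside, world axes, zero at the start; "torque": the same for the moment, N m; "opening": opening from 0.0 (shut) to 1.0 (fully open).
Only numpy, scipy, OpenCV 4.12 (cv2) and the standard library are available. Lean on these libraries where they do the work, as an engineer would, in place of code of your own. Each camera call takes 0.05 s, during which the arm holds its last target.

TASK

The crank handle of the hand mill has been taken off for cleaning. Pick it up, set its toothed hub over the toothed spindle on top of the mill, turn it until the teeth mesh, and push it down firmly until it is fully home and the stiff seal collar under it is pressed flush; then let go. Leave the other loose things where they stand.

Things in the scene. Friction and masses are not known exactly. Their poses are not given: they have to be found in the camera images.
- crank_grip (a point): Centre of the dark steel square boss on top of the loose crank's hub: the place to grip. Boss 30 mm wide (along y), 40 mm long (along x), 40 mm tall (20 below to 20 above this point); it stands on a round steel hub, 60 mm diameter, 50 mm tall. z up along the hub's axis, x along the arm. Crank 0.3 kg, lies with its hub upright, rim on the worktop.
- crank_socket (a point): Centre of the hub's open underside, level with its lower rim, 70 mm below crank_grip. The socket is 45 mm across, 42 mm deep, with six inward teeth 5.5 mm wide, tips 14.5 mm from the axis, along its whole depth. They lie at 30, 90, 150, ... degrees from the arm (x), so there is a gap between teeth directly under the arm and every 60 degrees from it.
- crank_knob (a point): Centre of the wooden knob (26 mm thick, 40 mm tall) that stands up at the end of the crank's flat arm, 113 mm from the hub's axis and 2 mm above crank_grip's height. The arm is 22 mm wide, 10 mm thick, its top 2 mm below the hub's top.
- spindle_top (a point): Top centre of the steel spindle upright on the mill. z up; x points along one of its six teeth, the others every 60 degrees. Teeth 5.5 mm wide, reach 20 mm from the axis, end 3 mm below this point, narrowed over the last 3 mm; core 21 mm. Play of meshed teeth: 2 mm or 8 degrees each way; any of the six positions will do. The spindle turns stiffly (0.3 N m).
- mill_deck (a point): Centre of the flat top of the mill's steel neck (72 mm diameter), 38 mm below spindle_top; the hub's rim stands on it when fully home (crank_socket here, crank_grip 32 mm above spindle_top). On unmeshed teeth the rim stops about 35 mm above it. The mill, a wooden box 124 mm square with a steel dome, is fixed; this point is 110 mm above the worktop.
- seal (a joint): The black seal collar, 66 mm diameter, round the foot of the spindle: how far it is pressed down, in m. 0: its top stands 8 mm above the neck's deck (30 mm below spindle_top); 0.008: flush with the deck. It slides stiffly (about 12 N, more if hurried) and stays where it is left; the hub's rim presses it down.
- pepper_mill: Turned wooden pepper mill, 58 mm diameter, 170 mm tall, a bystander. Origin at the centre of its foot.
- honey_jar: Glass honey jar with dark lid, 65 mm diameter, 86 mm tall, a bystander. Origin at the centre of its foot.
- mug: Blue mug, 82 mm wide, 118 mm with its handle, 94 mm tall, a bystander. Origin at its foot.
- salt_shaker: Glass salt shaker, 44 mm diameter, 90 mm tall, a bystander. Origin at the centre of its foot.
- lemon_a: Lemon, 71 x 53 x 51 mm, a bystander. Origin at its underside as placed.
There are look-alikes about, which are no part of the job. What is shaped like the part that bears spindle_top but turquoise is not meant. Leave any yellow look-alike of the part that bears crank_grip alone.

How it is judged:
At the end, for the whole second after the job is handed in: The crank is upright and meshed on the mill's spindle (axes within 6 mm, tilt under 0.08 rad), its hub within 2.5 mm of fully home (crank_grip less than 34.5 mm above spindle_top), the seal collar pressed in more than 6 mm of its 8, the crank let go (horizontal distance between crank_grip and spindle_top below 0.006 m and z of crank_grip in the frame of spindle_top below 0.0345 m and angle between crank_grip's own z axis and vertical below 0.08 rad and value of joint seal above 0.006 m and contact force between crank and the fingers below 0.1 N); the robot touches nothing.
It fails at once if a bystander (pepper mill, honey jar, mug, salt shaker, lemon) was moved more than 40 mm (distance of any of pepper_mill, honey_jar, mug, salt_shaker, lemon_a from where it was at the start of the episode above 0.04 m).
It also fails if it takes over 45 s, if anything falls off the work surface, if the arm or the gripper's body presses on something with over 40 N, if the wrist force passes 120 N, or if a joint passes its speed limit or range.

## Working session

There is one attempt and no reset: what is moved stays moved. The work goes in short steps, Python scripts to look and compute and a shell command to move; the robot and the scene stay as the last step left them, time stands still between calls to the robot, and variables do not carry over. Pictures are saved under pics/ and viewed, and the job is handed in when it is done.

```bash
ls; mkdir -p pics; python3 - <<'E'
from bench import status,cams,ctrl
import cv2
o=status.get_obs()
for k,v in o.items(): print(k,v)
print(ctrl.grip_point_offset)
for n in ["scene","top","wrist"]:
    cv2.imwrite(f"pics/{n}0.png",cams.camera(n)[:,:,::-1]); print(n,cams.camera_info(n))
E
```

```text
pics
time_s 0.0
q [ 9.96684185e-01  1.81530144e-01  1.60804130e+00  2.31921749e-05
  1.35380769e+00 -2.06296919e-01]
dq [ 0.00013741 -0.00045216  0.00127941  0.00061394  0.00088367  0.00237348]
joint_efforts [-5.27248449e-04 -4.44879448e+01 -3.51330256e+01 -3.07958080e-04
  9.29336355e-03  7.52057957e-06]
eef_pos [0.20641635 0.53606235 0.2303742 ]
eef_rot [-3.50239874e-04  1.82875067e-01  9.83135755e-01 -8.21790981e-04]
wrist_force [ 0.3649962  -0.03750927 -0.21763808]
torque [-0.03460503 -0.01859627 -0.00713451]
opening 1.0015220563554719
-0.0187
scene {'fovy': 48.16937564725807, 'cx': 258.6059586510816, 'cy': 192.36325724985394, 'world_from_camera': array([[ 0.89474516, -0.18112732,  0.40819603, -0.03638716],
       [-0.44609474, -0.40498018,  0.79811687, -1.12690409],
       [ 0.02075053, -0.8962053 , -0.443154  ,  0.76535051],
       [ 0.        ,  0.        ,  0.        ,  1.        ]])}
top {'fovy': 42.298760164819896, 'cx': 252.29300426232138, 'cy': 197.01773864916143, 'world_from_camera': array([[ 0.01853326, -0.99494601,  0.09868618,  0.4289003 ],
       [-0.99966304, -0.02023396, -0.01626046,  0.08149001],
       [ 0.01817509, -0.09835156, -0.99498575,  1.70849295],
       [ 0.        ,  0.        ,  0.        ,  1.        ]])}
wrist {'fovy': 69.32540628666165, 'cx': 258.07424841425365, 'cy': 188.60604715412765, 'mount': array([[ 8.42220527e-05, -9.61947854e-01, -2.73233085e-01,
         6.90291264e-02],
       [ 9.99999795e-01, -9.22558226e-05,  6.33039464e-04,
         8.08022711e-05],
       [-6.34158297e-04, -2.73233083e-01,  9.61947649e-01,
        -1.42548362e-01],
       [ 0.00000000e+00,  0.00000000e+00,  0.00000000e+00,
         1.00000000e+00]])}
```

View pics/scene0.png

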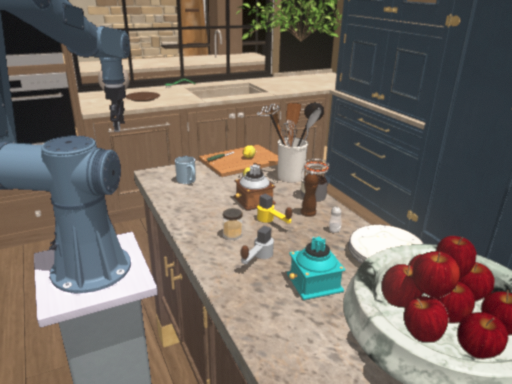

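View pics/top0.png

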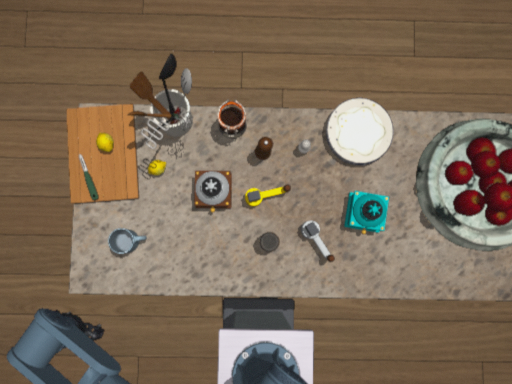

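View pics/wrist0.png

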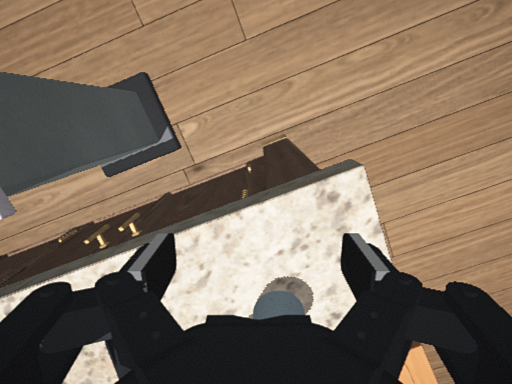

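The top view shows the grey crank's hub at about (309,230) with its knob at (330,257). The wooden mill's spindle is at about (212,186), and the yellow and turquoise look-alikes are at (255,197) and (369,212). I'll enlarge these areas and cast rays.

```bash
cat > h.py <<'E'
from bench import status,cams,ctrl
import cv2,numpy as np
from scipy.spatial.transform import Rotation as R
def tool():
    o=status.get_obs(); q=np.array(o["eef_rot"]); T=np.eye(4)
    T[:3,:3]=R.from_quat(q[[1,2,3,0]]).as_matrix(); T[:3,3]=o["eef_pos"]; return T
def cam(n):
    i=cams.camera_info(n); f=192/np.tan(np.radians(i["fovy"]/2))
    T=i["world_from_camera"] if n!="wrist" else tool()@i["mount"]
    return f,i["cx"],i["cy"],T
def ray(c,u,v,z):
    f,cx,cy,T=c; d=T[:3,:3]@np.array([(u-cx)/f,(v-cy)/f,1]); return T[:3,3]+d*(z-T[2,3])/d[2]
def proj(c,p):
    f,cx,cy,T=c; x=T[:3,:3].T@(np.asarray(p)-T[:3,3]); return np.array([cx+f*x[0]/x[2],cy+f*x[1]/x[2]])
def tri(obs):
    A=np.zeros((3,3));b=np.zeros(3)
    for c,u,v in obs:
        d=c[3][:3,:3]@np.array([(u-c[1])/c[0],(v-c[2])/c[0],1]);d/=np.linalg.norm(d);P=np.eye(3)-np.outer(d,d);A+=P;b+=P@c[3][:3,3]
    return np.linalg.solve(A,b)
E
python3 - <<'E'
from h import *
t=cv2.imread("pics/top0.png"); s=cv2.imread("pics/scene0.png")
a=cv2.resize(t[150:280,180:350],None,fx=4.5,fy=4.5,interpolation=2)
cv2.imwrite("pics/topz.png",a)
cv2.imwrite("pics/scz.png",cv2.resize(s[160:290,220:350],None,fx=4.5,fy=4.5,interpolation=2))
c=cam("top")
print("grip",ray(c,308.5,229,.07),"knob",ray(c,330,257,.092),"spin",ray(c,212,186,.148),"pm",ray(c,264,148,.17),"jar",ray(c,269,242,.086))
E
```

```text
grip [ 0.4890282  -0.13294467  0.07      ] knob [ 0.39885953 -0.20062236  0.092     ] spin [0.6160896  0.18405077 0.148     ] pm [0.73725617 0.02237377 0.17      ] jar [ 0.44367147 -0.00219192  0.086     ]
```

View pics/topz.png

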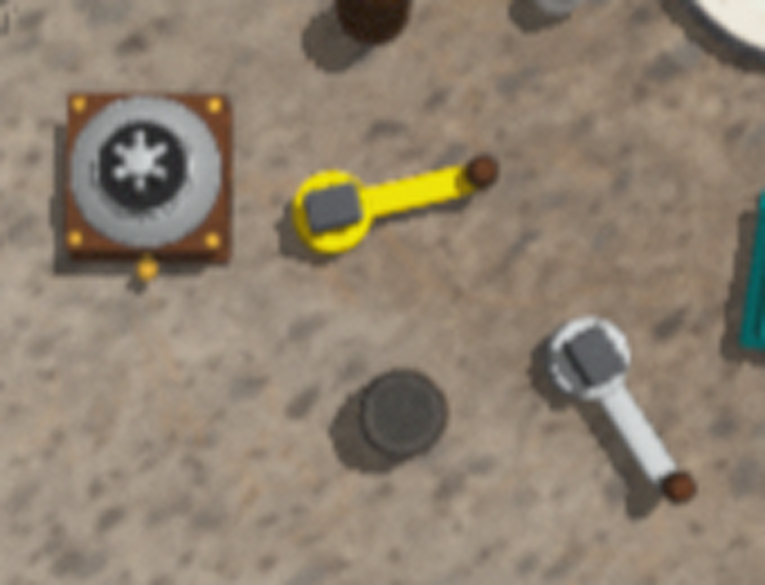

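View pics/scz.png

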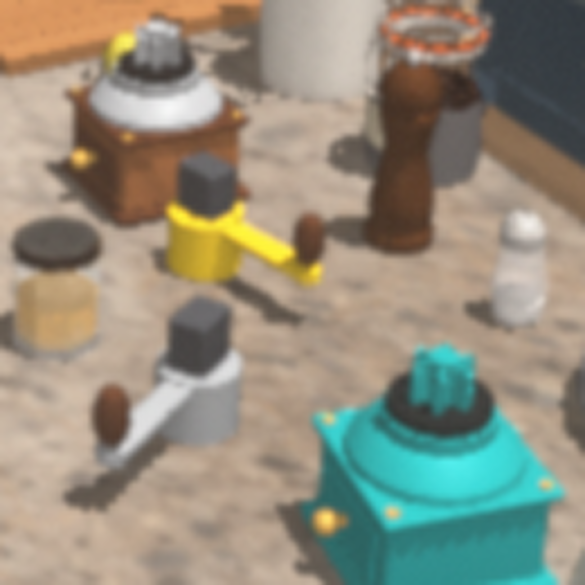

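The enlarged top view puts the boss top at about (312,229), the knob at (331,258) and the star spindle at (210.7,185.6). Next I'll work out the hover pose over the crank.

```bash
cat >> h.py <<'E'
def delta(p,yaw):  # shift (cm) & rotvec(deg) in the tool axes to reach tcp p, tool down with tool x at yaw deg
    T=tool(); y=np.radians(yaw); x=np.array([np.cos(y),np.sin(y),0]); z=np.array([0,0,-1.])
    G=np.column_stack([x,np.cross(z,x),z])
    print("lin cm",np.round(T[:3,:3].T@(np.asarray(p)-T[:3,3])*100,2),"rot deg",np.round(R.from_matrix(T[:3,:3].T@G).as_rotvec(degrees=True),2))
E
python3 - <<'E'
from h import *
c=cam("top")
g=ray(c,312,229.3,.09);k=ray(c,330.9,258,.092);s=ray(c,210.7,185.6,.148)
print(g,k,s,np.hypot(*(k-g)[:2]),np.degrees(np.arctan2(*(k-g)[1::-1])))
cs=cam("scene"); print(proj(cs,g),proj(cs,k),proj(cs,s))
y=np.degrees(np.arctan2(*(k-g)[1::-1]))+180
delta([g[0],g[1],.23],y)
E
```

```text
[ 0.48753588 -0.1417807   0.09      ] [ 0.39569151 -0.2035597   0.092     ] [0.61727794 0.18818938 0.148     ] 0.11068890505346968 -146.07329871781363
[263.66532725 229.18802101] [244.68501322 245.98332333] [254.66106363 165.96735699]
lin cm [-50.6  -53.15   0.12] rot deg [-6.00e-02  8.00e-02  1.25e+02]
```

```bash
python3 -m handwheel '[{"grip":8.5,"linear":[-2.5,-2.5,-0.4],"rotation":[0,0,6]},{"grip":8.5,"linear":[-5,-5,-0.8],"rotation":[0,0,12]},{"grip":8.5,"linear":[-7.5,-7.5,-1.2],"rotation":[0,0,18]},{"grip":8.5,"linear":[-10,-10.5,-1.6],"rotation":[0,0,24]},{"grip":8.5,"linear":[-12.5,-13,-2],"rotation":[0,0,30]},{"grip":8.5,"linear":[-15,-15.5,-2],"rotation":[0,0,36]},{"grip":8.5,"linear":[-17.5,-18,-2],"rotation":[0,0,42]},{"grip":8.5,"linear":[-20,-21,-2],"rotation":[0,0,48]},{"grip":8.5,"linear":[-22.5,-23.5,-2],"rotation":[0,0,54]},{"grip":8.5,"linear":[-25,-26,-2],"rotation":[0,0,60]},{"grip":8.5,"linear":[-27.5,-29,-2],"rotation":[0,0,66]},{"grip":8.5,"linear":[-30,-31.5,-2],"rotation":[0,0,72]}]'
python3 - <<'E'
from h import *
delta([.4875,-.1418,.23],33.9)
E
```

```text
time_s: 1.15
eef_pos: [0.3733, 0.1328, 0.2513]
eef_rot: [0.0, 0.728, 0.686, 0.0]
wrist_force: [0.9, 0.1, 1.0]
opening: 0.995
lin cm [-26.75  13.01   2.13] rot deg [2.000e-02 0.000e+00 5.274e+01]
```

```bash
python3 -m handwheel '[{"grip":8.5,"linear":[-3,1.5,0.3],"rotation":[0,0,6]},{"grip":8.5,"linear":[-6,3,0.6],"rotation":[0,0,12]},{"grip":8.5,"linear":[-9,4.5,0.9],"rotation":[0,0,18]},{"grip":8.5,"linear":[-12,6,1.2],"rotation":[0,0,24]},{"grip":8.5,"linear":[-15,7.5,1.5],"rotation":[0,0,30]},{"grip":8.5,"linear":[-18,9,1.8],"rotation":[0,0,36]},{"grip":8.5,"linear":[-21,10.5,2],"rotation":[0,0,42]},{"grip":8.5,"linear":[-24,12,2],"rotation":[0,0,48]},{"grip":8.5,"linear":[-26,12.7,2],"rotation":[0,0,52]},{"grip":8.5,"linear":[-26.7,13,2.1],"rotation":[0,0,52.7]},{"grip":8.5,"linear":[-26.7,13,2.1],"rotation":[0,0,52.7]},{"grip":8.5,"linear":[-26.7,13,2.1],"rotation":[0,0,52.7]}]'
python3 - <<'E'
from h import *
c=cam("wrist");im=cams.camera("wrist")
cv2.imwrite("pics/w1.png",im[:,:,::-1])
print(c[3],proj(c,[.4875,-.1418,.09]),proj(c,[.4875,-.1418,.05]),proj(c,[.3957,-.2036,.092]))
E
```

```text
time_s: 2.15
eef_pos: [0.4884, -0.1382, 0.2298]
eef_rot: [-0.001, 0.956, 0.295, -0.0]
wrist_force: [0.2, 0.6, 0.2]
opening: 0.994
[[ 0.56348263 -0.79472486 -0.22560966  0.54577551]
 [-0.82612657 -0.54255538 -0.15214649 -0.09937587]
 [-0.00149114  0.27211404 -0.96226385  0.37229031]
 [ 0.          0.          0.          1.        ]] [260.58303098 181.47008666] [260.34040032 173.1370976 ] [259.77395305 275.137409  ]
```

View pics/w1.png

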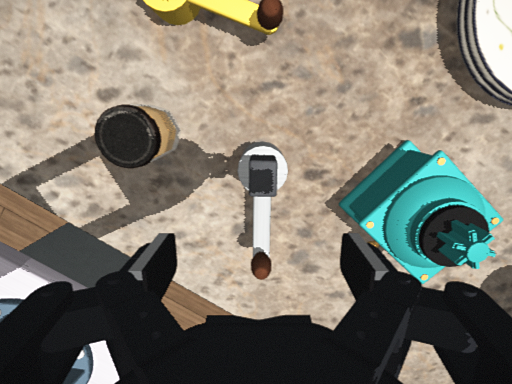

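The wrist view shows the crank with the boss near (263,175) and the knob at (261,265). I'll measure the boss more closely.

```bash
python3 - <<'E'
from h import *
im=cv2.imread("pics/w1.png")
cv2.imwrite("pics/w1z.png",cv2.resize(im[135:285,215:315],None,fx=4,fy=4,interpolation=0))
print(status.get_obs()["eef_pos"])
E
```

```text
[ 0.48838262 -0.13767982  0.22993224]
```

View pics/w1z.png

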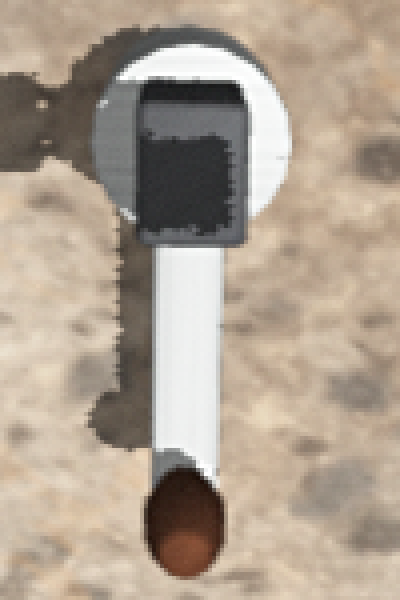

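```bash
python3 - <<'E'
from h import *
c=cam("wrist")
def P(x,y,z): return ray(c,215+x/4-.12,135+y/4-.12,z)
g=P(192,173,.09);print("boss",g)
print("boss edges",[P(*a,.09) for a in((138,173),(246,173),(192,101),(192,245))])
h=P(192,142,.05);print("hub top",h)   # white disc centre
k=P(186,552,.092);print("knob",k,np.hypot(*(k-g)[:2]),np.degrees(np.arctan2(*(k-g)[1::-1]))+180)
a,b=P(188,260,.048),P(185.7,440,.048);print("arm yaw",np.degrees(np.arctan2(*(b-a)[1::-1]))+180, a,b)
print("boss edge yaw",)
T=tool();print("tool yaw",np.degrees(np.arctan2(T[1,0],T[0,0])))
e=g-h
delta([g[0],g[1],.053],34)
E
```

```text
boss [ 0.49182371 -0.14128129  0.09      ]
boss edges [array([ 0.48385474, -0.12962371,  0.09      ]), array([ 0.49979175, -0.1529375 ,  0.09      ]), array([ 0.50747308, -0.13048176,  0.09      ]), array([ 0.47559644, -0.15247965,  0.09      ])]
hub top [ 0.49196534 -0.14193554  0.05      ]
knob [ 0.39917077 -0.20309055  0.092     ] 0.11137751817561627 33.707454906329644
arm yaw 33.85681126939011 [ 0.46050925 -0.16218834  0.048     ] [ 0.40990517 -0.19613753  0.048     ]
boss edge yaw
tool yaw 34.334714392992915
lin cm [ 0.08  0.51 17.69] rot deg [-0.08  0.01  0.33]
```

```bash
python3 -m handwheel '[{"grip":8.5,"linear":[0.1,0.5,3],"rotation":[0,0,0.4]},{"grip":8.5,"linear":[0.1,0.5,6],"rotation":[0,0,0.4]},{"grip":8.5,"linear":[0.1,0.5,9],"rotation":[0,0,0.4]},{"grip":8.5,"linear":[0.1,0.5,11],"rotation":[0,0,0.4]},{"grip":8.5,"linear":[0.1,0.5,11],"rotation":[0,0,0.4]},{"grip":8.5,"linear":[0.1,0.5,11],"rotation":[0,0,0.4]},{"grip":8.5,"linear":[0.1,0.5,11],"rotation":[0,0,0.4]}]'
python3 - <<'E'
from h import *
c=cam("wrist");im=cams.camera("wrist")
cv2.imwrite("pics/w2.png",im[:,:,::-1])
for p in ([.492,-.1415,.09],[.3993,-.203,.092]): print(proj(c,p))
delta([.492,-.1415,.053],33.9)
E
```

```text
time_s: 2.78
eef_pos: [0.4935, -0.142, 0.1219]
eef_rot: [0.001, 0.957, 0.292, 0.001]
wrist_force: [0.6, 0.1, -0.0]
opening: 0.997
[256.04020662 218.46825687]
[255.39976152 353.43404073]
lin cm [-0.11 -0.2   6.94] rot deg [ 0.17 -0.09  0.  ]
```

View pics/w2.png

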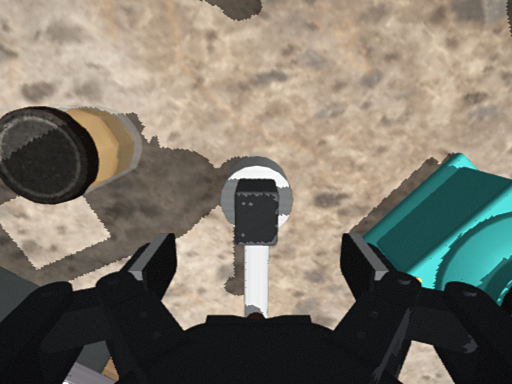

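The boss top is at about (257,220), and the prediction was (256,218.5). The fingers are centred at column 258, and there is room beside the turquoise mill. I'll go down with the jaws narrowed to 6 cm, then close.

```bash
python3 -m handwheel '[{"grip":6,"linear":[-0.2,-0.1,2],"rotation":[0,0,0]},{"grip":6,"linear":[-0.2,-0.1,4],"rotation":[0,0,0]},{"grip":6,"linear":[-0.2,-0.1,6],"rotation":[0,0,0]},{"grip":6,"linear":[-0.2,-0.1,6.9],"rotation":[0,0,0]},{"grip":6,"linear":[-0.2,-0.1,6.9],"rotation":[0,0,0]},{"grip":6,"linear":[-0.2,-0.1,6.9],"rotation":[0,0,0]}]'
python3 -m handwheel '[{"grip":0,"linear":[0,0,0],"rotation":[0,0,0]},{"grip":0,"linear":[0,0,0],"rotation":[0,0,0]},{"grip":0,"linear":[0,0,0],"rotation":[0,0,0]},{"grip":0,"linear":[0,0,0],"rotation":[0,0,0]},{"grip":0,"linear":[0,0,0],"rotation":[0,0,0]},{"grip":0,"linear":[0,0,0],"rotation":[0,0,0]},{"grip":0,"linear":[0,0,0],"rotation":[0,0,0]},{"grip":0,"linear":[0,0,0],"rotation":[0,0,0]}]'
```

```text
time_s: 3.33
eef_pos: [0.491, -0.1429, 0.0523]
eef_rot: [0.0, 0.957, 0.291, 0.0]
wrist_force: [-0.5, -0.2, 0.7]
opening: 0.701
time_s: 4.0
eef_pos: [0.4913, -0.1431, 0.0527]
eef_rot: [0.001, 0.957, 0.291, 0.001]
wrist_force: [-0.9, 1.7, 5.6]
opening: 0.339
```

```bash
python3 -m handwheel '[{"grip":0,"linear":[0,0,-1],"rotation":[0,0,0]},{"grip":0,"linear":[0,0,-3],"rotation":[0,0,0]},{"grip":0,"linear":[0,0,-6],"rotation":[0,0,0]},{"grip":0,"linear":[0,0,-9],"rotation":[0,0,0]},{"grip":0,"linear":[0,0,-12],"rotation":[0,0,0]},{"grip":0,"linear":[0,0,-15],"rotation":[0,0,0]},{"grip":0,"linear":[0,0,-18],"rotation":[0,0,0]},{"grip":0,"linear":[0,0,-21],"rotation":[0,0,0]},{"grip":0,"linear":[0,0,-22],"rotation":[0,0,0]},{"grip":0,"linear":[0,0,-22],"rotation":[0,0,0]},{"grip":0,"linear":[0,0,-22],"rotation":[0,0,0]}]'
python3 - <<'E'
from h import *
c=cam("wrist");im=cams.camera("wrist")
cv2.imwrite("pics/w3.png",im[:,:,::-1])
T=tool();print(T[:3,3])
# expected boss top centre, hub: relative tool
for z in(-.0373,.0027): print(proj(c,(T@[0,0,z,1])[:3]))
print(proj(c,(T@[-.113,0,-.0393,1])[:3]))
delta([.555,.17,.28],33.9)
E
```

```text
time_s: 4.92
eef_pos: [0.4899, -0.1425, 0.2704]
eef_rot: [-0.0, 0.957, 0.291, -0.0]
wrist_force: [-0.3, 1.4, -3.8]
opening: 0.34
[ 0.48930677 -0.14215478  0.26921823]
[256.78553013 275.44001394]
[256.93404558 235.71350974]
[257.01539932 461.16821857]
lin cm [ 22.83 -22.28  -1.05] rot deg [-0.16  0.08 -0.08]
```

View pics/w3.png

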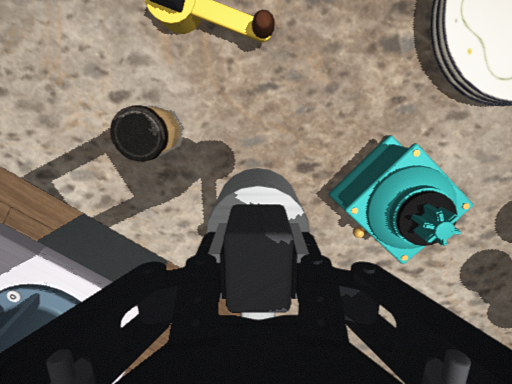

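```bash
python3 - <<'E'
from h import *
delta([.555,.146,.28],33.9)
E
```

```text
lin cm [ 21.5  -20.29  -1.05] rot deg [-0.16  0.08 -0.08]
```

```bash
python3 -m handwheel '[{"grip":0,"linear":[1,-1,-1],"rotation":[0,0,0]},{"grip":0,"linear":[3.5,-3.3,-1],"rotation":[0,0,0]},{"grip":0,"linear":[6,-5.7,-1],"rotation":[0,0,0]},{"grip":0,"linear":[8.5,-8,-1],"rotation":[0,0,0]},{"grip":0,"linear":[11,-10.4,-1],"rotation":[0,0,0]},{"grip":0,"linear":[13.5,-12.7,-1],"rotation":[0,0,0]},{"grip":0,"linear":[16,-15.1,-1],"rotation":[0,0,0]},{"grip":0,"linear":[18.5,-17.5,-1],"rotation":[0,0,0]},{"grip":0,"linear":[20.5,-19.4,-1],"rotation":[0,0,0]},{"grip":0,"linear":[21.5,-20.3,-1],"rotation":[0,0,0]},{"grip":0,"linear":[21.5,-20.3,-1],"rotation":[0,0,0]},{"grip":0,"linear":[21.5,-20.3,-1],"rotation":[0,0,0]}]'
python3 -m handwheel '[{"grip":0,"linear":[0,0,0],"rotation":[0,0,0]},{"grip":0,"linear":[0,0,0],"rotation":[0,0,0]}]'
python3 - <<'E'
from h import *
c=cam("wrist");im=cams.camera("wrist")
np.save("pics/c4.npy",c[3]);im=im[:,:,::-1]
cv2.imwrite("pics/w4.png",im)
cv2.imwrite("pics/w4z.png",cv2.resize(im[40:160,190:330],None,fx=5,fy=5,interpolation=0))
print(tool()[:3,3],proj(c,[.6173,.1882,.148]))
cv2.imwrite("pics/top4.png",cams.camera("top")[:,:,::-1])
cv2.imwrite("pics/sc4.png",cams.camera("scene")[:,:,::-1])
E
```

```text
time_s: 5.97
eef_pos: [0.5549, 0.1457, 0.2789]
eef_rot: [-0.0, 0.957, 0.292, -0.002]
wrist_force: [0.3, -0.7, -2.8]
opening: 0.339
time_s: 6.13
eef_pos: [0.5556, 0.1443, 0.2805]
eef_rot: [0.0, 0.957, 0.29, -0.001]
wrist_force: [0.5, 0.2, -3.6]
opening: 0.343
[0.55579083 0.14430084 0.28086142] [255.70897219 102.90383396]
```

View pics/w4.png

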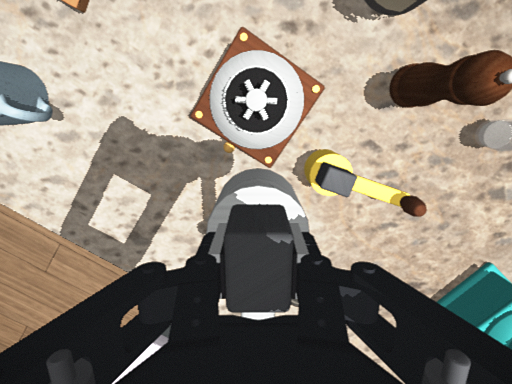

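View pics/w4z.png

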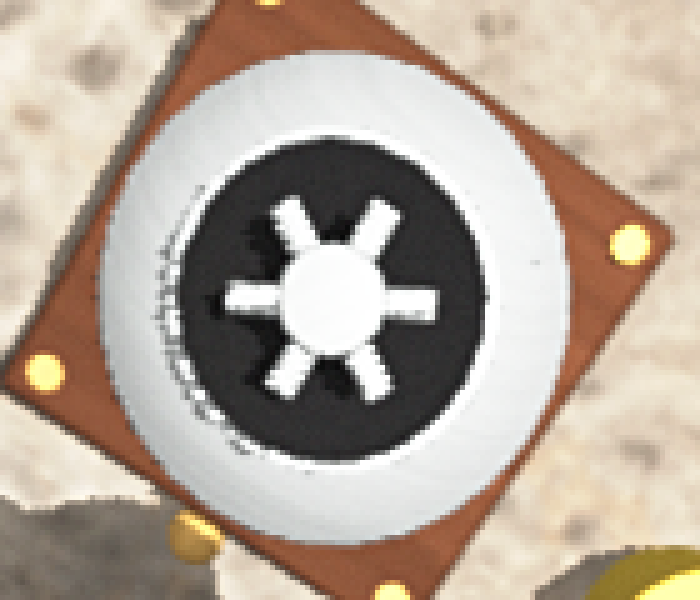

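The spindle core is at about (256.3,99.7), with six clear teeth. I'll measure its centre and tooth phase by rectifying onto the tooth plane.

```bash
python3 - <<'E'
from h import *
im=cv2.imread("pics/w4.png"); i=cams.camera_info("wrist"); c=(192/np.tan(np.radians(i["fovy"]/2)),i["cx"],i["cy"],np.load("pics/c4.npy"))
g=cv2.cvtColor(im,cv2.COLOR_BGR2GRAY); m=(g>150).astype(np.uint8)
n,l,st,ce=cv2.connectedComponentsWithStats(m)
k=l[100,256];print(st[k],ce[k])
v,u=np.nonzero(l==k)
T=c[3]
pts=np.array([ray(c,a,b,.145) for a,b in zip(u,v)])
p0=pts.mean(0);print("teeth centroid z.145",p0)
core=ray(c,256.3,99.7,.148);print("core",core)
d=pts[:,:2]-p0[:2];r=np.hypot(*d.T);a=np.arctan2(d[:,1],d[:,0]);s=r>.0125
print(r.max(),"phase",np.degrees(np.angle(np.exp(6j*a[s]).sum()))/6)
o=cv2.minEnclosingCircle(np.array(list(zip(u,v)),np.float32));print(o,ray(c,*o[0],.145))
# collar / dome: dark collar centre at z .118
dk=(g<90).astype(np.uint8);n,l,st,ce=cv2.connectedComponentsWithStats(dk)
k=l[100,235];print(st[k]); vv,uu=np.nonzero(l==k);e=cv2.fitEllipse(cv2.convexHull(np.column_stack([uu,vv]).astype(np.float32)));print(e,ray(c,*e[0],.118))
tt=cam("top");print("proj in top",proj(tt,[*p0[:2],.148]));cs=cam("scene");print(proj(cs,[*p0[:2],.148]))
Tt=tool();print(np.degrees(np.arctan2(Tt[1,0],Tt[0,0])))
E
```

```text
[235  79  42  41 748] [256.01737968  99.21256684]
teeth centroid z.145 [0.62024313 0.18983517 0.145     ]
core [0.62001594 0.18933562 0.148     ]
0.020293608174692685 phase 1.7066761293126023
((256.0356750488281, 99.21339416503906), 21.75218391418457) [0.62031611 0.18986111 0.145     ]
[     0      0    512    384 132667]
((255.35028076171875, 171.8780975341797), (480.59521484375, 732.03076171875), 90.30668640136719) [0.55587674 0.14816052 0.118     ]
proj in top [210.20426014 184.65866568]
[255.18487682 165.68456358]
33.73654795215692
```

View pics/sc4.png

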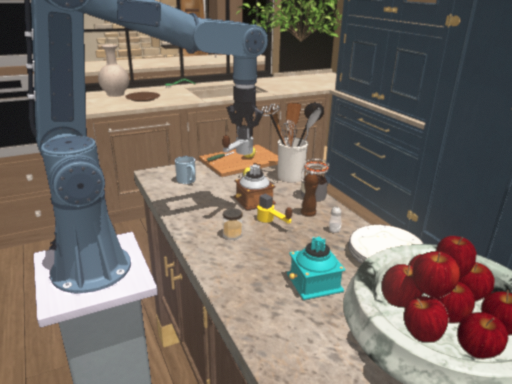

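```bash
python3 - <<'E'
from h import *
delta([.6195,.1895,.215],61.7)
im=cv2.imread("pics/w4.png")
cv2.imwrite("pics/w4b.png",cv2.convertScaleAbs(cv2.resize(im[150:330,190:330],None,fx=4,fy=3.3,interpolation=0),alpha=2.2,beta=10))
E
```

```text
lin cm [ 7.78 -0.21  6.63] rot deg [ 1.000e-02  1.000e-02 -2.796e+01]
```

View pics/w4b.png

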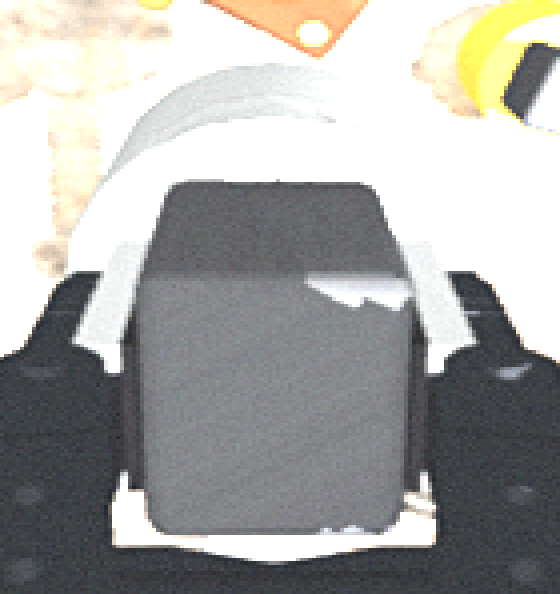

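```bash
python3 -m handwheel '[{"grip":0,"linear":[2,0,1],"rotation":[0,0,-5]},{"grip":0,"linear":[4,0,2],"rotation":[0,0,-10]},{"grip":0,"linear":[6,-0.2,3],"rotation":[0,0,-15]},{"grip":0,"linear":[7.7,-0.2,4],"rotation":[0,0,-20]},{"grip":0,"linear":[7.7,-0.2,5],"rotation":[0,0,-25]},{"grip":0,"linear":[7.7,-0.2,6.2],"rotation":[0,0,-28]},{"grip":0,"linear":[7.7,-0.2,6.6],"rotation":[0,0,-28]},{"grip":0,"linear":[7.7,-0.2,6.6],"rotation":[0,0,-28]},{"grip":0,"linear":[7.7,-0.2,6.6],"rotation":[0,0,-28]},{"grip":0,"linear":[7.7,-0.2,6.6],"rotation":[0,0,-28]}]'
python3 - <<'E'
from h import *
im=cams.camera("scene")[:,:,::-1]
cv2.imwrite("pics/sc5.png",cv2.resize(im[90:220,190:320],None,fx=4.5,fy=4.5,interpolation=2))
delta([.6195,.1895,.215],61.7)
E
```

```text
time_s: 7.12
eef_pos: [0.6193, 0.1899, 0.2165]
eef_rot: [0.0, 0.858, 0.513, 0.001]
wrist_force: [0.5, 0.2, -2.5]
opening: 0.349
lin cm [-0.04  0.04  0.16] rot deg [ 0.09 -0.06  0.05]
```

View pics/sc5.png

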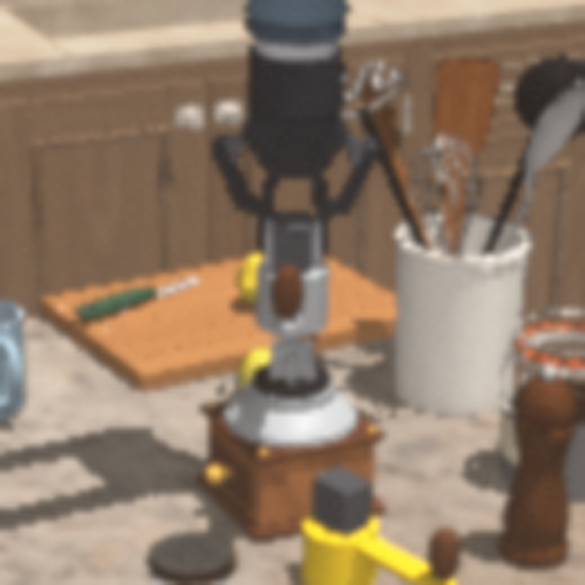

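The hub sits squarely over the spindle (columns about 293 and 294 in the enlarged view). I'll lower gently while watching the force.

```bash
python3 -m handwheel '[{"grip":0,"linear":[0,0,0.6],"rotation":[0,0,0]},{"grip":0,"linear":[0,0,1.2],"rotation":[0,0,0]},{"grip":0,"linear":[0,0,1.6],"rotation":[0,0,0]},{"grip":0,"linear":[0,0,1.9],"rotation":[0,0,0]},{"grip":0,"linear":[0,0,2.2],"rotation":[0,0,0]},{"grip":0,"linear":[0,0,2.4],"rotation":[0,0,0]},{"grip":0,"linear":[0,0,2.4],"rotation":[0,0,0]}]'
```

```text
time_s: 7.75
eef_pos: [0.6186, 0.1901, 0.1906]
eef_rot: [-0.0, 0.858, 0.514, -0.0]
wrist_force: [0.1, -0.0, -2.8]
opening: 0.343
```

The hub is 7 mm below the unmeshed stop with no force, so the teeth have meshed. Continuing down.

```bash
python3 -m handwheel '[{"grip":0,"linear":[0,0,0.4],"rotation":[0,0,0]},{"grip":0,"linear":[0,0,0.8],"rotation":[0,0,0]},{"grip":0,"linear":[0,0,1.2],"rotation":[0,0,0]},{"grip":0,"linear":[0,0,1.6],"rotation":[0,0,0]},{"grip":0,"linear":[0,0,1.6],"rotation":[0,0,0]}]'
python3 -m handwheel '[{"grip":0,"linear":[0,0,0.2],"rotation":[0,0,0]},{"grip":0,"linear":[0,0,0.4],"rotation":[0,0,0]},{"grip":0,"linear":[0,0,0.6],"rotation":[0,0,0]},{"grip":0,"linear":[0,0,0.6],"rotation":[0,0,0]}]'
```

```text
time_s: 8.17
eef_pos: [0.6185, 0.1901, 0.1741]
eef_rot: [-0.0, 0.858, 0.514, -0.0]
wrist_force: [0.9, -0.4, -3.7]
opening: 0.344
time_s: 8.5
eef_pos: [0.6189, 0.1903, 0.1702]
eef_rot: [0.0, 0.858, 0.514, 0.0]
wrist_force: [-2.0, -0.7, 2.6]
opening: 0.345
```

```bash
python3 -m handwheel '[{"grip":0,"linear":[0,0,0.1],"rotation":[0,0,0]},{"grip":0,"linear":[0,0,0.2],"rotation":[0,0,0]},{"grip":0,"linear":[0,0,0.3],"rotation":[0,0,0]},{"grip":0,"linear":[0,0,0.3],"rotation":[0,0,0]}]'
python3 -m handwheel '[{"grip":0,"linear":[0,0,0.1],"rotation":[0,0,0]},{"grip":0,"linear":[0,0,0.2],"rotation":[0,0,0]},{"grip":0,"linear":[0,0,0.3],"rotation":[0,0,0]},{"grip":0,"linear":[0,0,0.3],"rotation":[0,0,0]}]'
```

```text
time_s: 8.83
eef_pos: [0.6189, 0.1903, 0.1682]
eef_rot: [0.0, 0.858, 0.514, 0.0]
wrist_force: [-4.8, -0.6, 9.4]
opening: 0.345
time_s: 9.17
eef_pos: [0.6189, 0.1904, 0.1653]
eef_rot: [0.0, 0.858, 0.514, 0.0]
wrist_force: [-5.8, 0.1, 8.7]
opening: 0.342
```

```bash
python3 -m handwheel '[{"grip":0,"linear":[0,0,0.1],"rotation":[0,0,0]},{"grip":0,"linear":[0,0,0.2],"rotation":[0,0,0]},{"grip":0,"linear":[0,0,0.3],"rotation":[0,0,0]},{"grip":0,"linear":[0,0,0.3],"rotation":[0,0,0]}]'
python3 -m handwheel '[{"grip":0,"linear":[0,0,0.1],"rotation":[0,0,0]},{"grip":0,"linear":[0,0,0.2],"rotation":[0,0,0]},{"grip":0,"linear":[0,0,0.2],"rotation":[0,0,0]}]'
```

```text
time_s: 9.5
eef_pos: [0.6189, 0.1903, 0.1627]
eef_rot: [0.0, 0.858, 0.514, 0.0]
wrist_force: [-5.9, -0.2, 11.2]
opening: 0.342
time_s: 9.75
eef_pos: [0.619, 0.1904, 0.1627]
eef_rot: [0.0, 0.858, 0.514, 0.001]
wrist_force: [-11.6, -1.7, 20.6]
opening: 0.345
```

The TCP stopped at 0.1627, the expected home height, and the force is rising. One firmer push to make sure.

```bash
python3 -m handwheel '[{"grip":0,"linear":[0,0,0.1],"rotation":[0,0,0]},{"grip":0,"linear":[0,0,0.2],"rotation":[0,0,0]},{"grip":0,"linear":[0,0,0.3],"rotation":[0,0,0]},{"grip":0,"linear":[0,0,0.3],"rotation":[0,0,0]}]'
```

```text
time_s: 10.08
eef_pos: [0.619, 0.1905, 0.1626]
eef_rot: [0.001, 0.858, 0.514, 0.001]
wrist_force: [-20.8, -2.0, 35.8]
opening: 0.343
```

```bash
python3 -m handwheel '[{"grip":0,"linear":[0,0,-0.4],"rotation":[0,0,0]},{"grip":0,"linear":[0,0,-0.4],"rotation":[0,0,0]},{"grip":7,"linear":[0,0,-0.4],"rotation":[0,0,0]},{"grip":7,"linear":[0,0,-0.4],"rotation":[0,0,0]},{"grip":7,"linear":[0,0,-0.4],"rotation":[0,0,0]},{"grip":7,"linear":[0,0,-0.4],"rotation":[0,0,0]},{"grip":7,"linear":[0,0,-0.4],"rotation":[0,0,0]},{"grip":7,"linear":[0,0,-0.4],"rotation":[0,0,0]},{"grip":7,"linear":[0,0,-0.4],"rotation":[0,0,0]}]'
python3 -m handwheel '[{"grip":7,"linear":[0,0,-1],"rotation":[0,0,0]},{"grip":7,"linear":[0,0,-3],"rotation":[0,0,0]},{"grip":7,"linear":[0,0,-6],"rotation":[0,0,0]},{"grip":7,"linear":[0,0,-9],"rotation":[0,0,0]},{"grip":7,"linear":[0,0,-12],"rotation":[0,0,0]},{"grip":7,"linear":[0,0,-14],"rotation":[0,0,0]},{"grip":7,"linear":[0,0,-14],"rotation":[0,0,0]},{"grip":7,"linear":[0,0,-14],"rotation":[0,0,0]}]'
python3 - <<'E'
from h import *
im=cams.camera("scene")[:,:,::-1]
cv2.imwrite("pics/sc6.png",cv2.resize(im[110:240,190:320],None,fx=4.5,fy=4.5,interpolation=2))
cw=cam("wrist");cv2.imwrite("pics/w6.png",cams.camera("wrist")[:,:,::-1])
for z in(.2,.16): print(proj(cw,[.62,.19,z]),proj(cam("scene"),[.62,.19,z]))
E
```

```text
time_s: 10.83
eef_pos: [0.6187, 0.1901, 0.159]
eef_rot: [-0.0, 0.858, 0.514, -0.0]
wrist_force: [0.3, 0.8, 0.5]
opening: 0.819
time_s: 11.5
eef_pos: [0.6196, 0.1903, 0.3019]
eef_rot: [0.001, 0.858, 0.514, 0.002]
wrist_force: [0.1, 0.1, -0.5]
opening: 0.819
[259.05175223 188.96127452] [255.35035734 152.53343757]
[258.87795287 178.52483844] [255.16210042 162.67927072]
```

View pics/sc6.png

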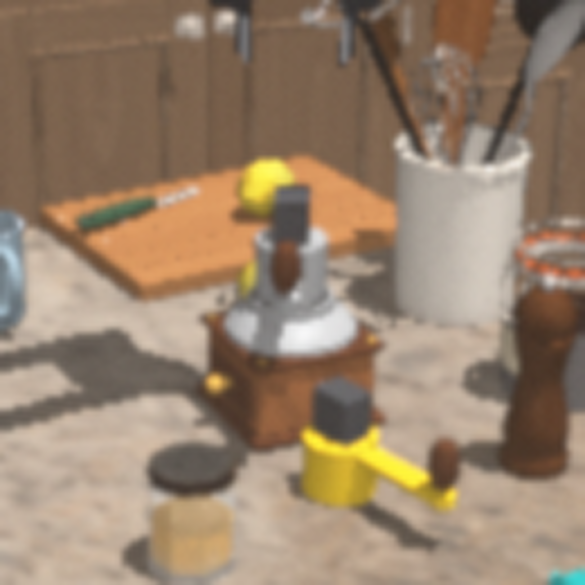

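View pics/w6.png

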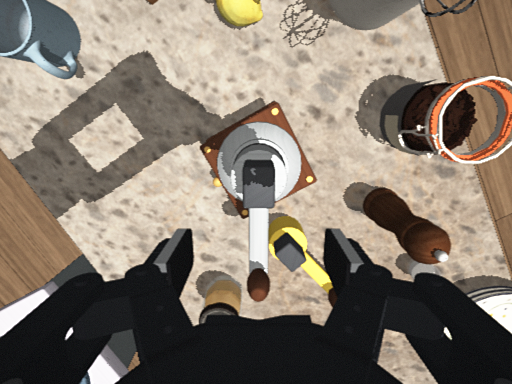

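The crank stands upright on the wooden mill with no black collar showing under the rim. Its boss is at about (259,187) in the wrist view, against a prediction of (259,189). The bystanders look undisturbed and the gripper is well clear. Handing in.

```bash
python3 - <<'E'
from bench import ctrl
print(ctrl.hand_in())
E
```

```text
the job is handed in; nothing more can be done
None
```

The crank is on the mill's spindle, meshed and pressed fully home, and I have let go of it. I handed the job in about 11.7 s into the 45 s limit, and it gives no verdict.

- **What I did:** I gripped the grey crank by its boss and turned its arm in line with one of the measured spindle teeth. It meshed on the first lowering. I then pressed the seal down at about 12 N and finished with a push of about 36 N, then opened the fingers and raised the gripper 14 cm.
- **Last checks that agreed:**
  - The push stopped with the tool tip at 0.1627 m, the height worked out for fully home, and it did not move further as the force rose.
  - After release, the boss was within about 2 pixels of where it should be in the wrist view.
  - No black collar showed under the rim, and the wrist force was about 0.5 N or less with the gripper clear.
- **Disagreements:**
  - The first top-camera estimate of the crank was about 4 mm off along x; I used the wrist camera instead.
  - There was a sideways force of up to 21 N during the final push, so the grip was probably slightly off centre. It was gone after release.
- **Not measured:** I only judged by eye, in the last two pictures, that the bystanders had not moved. The seal's travel is inferred from the stop height and the pictures.

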